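# Fit the clay roller the right way round and lock it with the T-key

### The arm

A 6-joint arm with a two-finger parallel gripper is mounted at the origin on the work surface. World frame = base frame: x ahead of the robot, y to its left, z up, the work surface at z = 0. Lengths are in m, angles in rad, forces in N, time in s.
With the tool pointing down it reaches from about 0.2 to 0.875 m from the base axis. Payload 3.4 kg.
Tool frame: the origin (TCP) lies where the fingers leave the gripper's body, on its centre line; the fingertips stand 97 mm ahead of it and the grasp point (between the pads) lies 78 mm ahead of it; z points along the fingers, y is the line along which they close (so a half turn about z gives the same grasp; the last joint's range is limited). The gripper opens to 94 mm and grips with 3 to 60 N. Pads are 16 mm wide; open, the fingers measure 119 mm over their backs; the gripper's body (75 mm by 177 mm) begins 78 mm behind the grasp point.
Start: joints at [-1.442, 0.276, 1.505, -0, 1.361, -0.121], TCP at [0.142, -0.557, 0.303] pointing down, gripper open.
Joint ranges: [-2.89, 2.89], [-0.75, 2.08], [0.22, 2.7], [-1.18, 4.32], [0.11, 2.71], [-2.7, 2.7]. Speed limits (rad/s): [2.57, 2.57, 3.14, 3.14, 3.14, 3.14].

### API

Orientations are given as a unit quaternion [w, x, y, z].
In Python, from workcell import env gives the robot as it stands.
- The arm moves only by the shell command python3 -m jog 'ROWS' [FORCE]. ROWS is JSON, a list of rows, each a list of 3 entries, a list of its own where there are three numbers: the shift along the world's x, y, z each as a share of 0.5 m, from -1 to 1, then the turn about the world's z as a share of 120 degrees, from -1 to 1, then the opening, from 0 (shut) to 1 (fully open). A call has 1 to 5 rows; each row is the pose to reach, as a shift and turn from the pose commanded when the call began; what a row does not reach only later rows make up. A row lasts 1/12 s, in which the tool goes at most 41.7 mm and 7.16 degrees, less where a joint would pass 70% of its speed; a pose out of reach is approached as far as the arm can. A call with a number of a shift or a turn outside -1 to 1 is refused whole. A call with a gripper value outside its range is refused whole. The fingers move at their own pace and stop on an object; FORCE is the grip in N (left out, the last holds). Time passes only in rows, so rows that repeat a pose let the fingers close. It gives the time, the measured TCP pose, the force, the opening and the grip force at its end, in the units of the state.
- env.get_state(): the state, without advancing time (a new reading comes with each control period).
- env.read_camera(name): name is "scene" or "side" or "wrist"; returns the picture (480x640x3 uint8, red, green, blue); there is no depth.
- env.get_calibration(name): a dict with "vertical_fov" (degrees; the focal length in pixels is half the picture's height over the tangent of half this angle, whatever the lens; pixels are square), "cx", "cy" (the principal point, pixels), "dist_coeffs" ([k1, k2, p1, p2, k3] as OpenCV has them; the pictures are not rectified), "R" (3x3) and "t" (3): a world point X has camera coordinates R X + t. Camera axes: x right, y down, z forward; pixel columns grow to the right and rows downward; lengths in m; the calibration is good to about 2 mm. A picture is of the moment at which its call begins: read the wrist's pose just before it. get_calibration takes no time and is no camera call; for the wrist camera it gives the pose at the moment of the call.
- env.close_job(): hands the job in; it is judged then, once.
The state is a dict: "time_s": time; "joint_pos": joint angles; "joint_velocities": joint speeds; "effort": joint torques, N m; "tool_pos": TCP position; "tcp_rot": TCP orientation; "ft_force": force on the tool from outside, world axes, zero at the start; "wrist_torque": the same for the moment, N m; "finger_gap": opening from 0.0 (shut) to 1.0 (fully open); "finger_force": force on a finger pad.
Only numpy, scipy, OpenCV 4.12 (cv2) and the standard library are available. Lean on these libraries where they do the work, as an engineer would, in place of code of your own. Each camera call takes 0.05 s, during which the arm holds its last target. There are 200 camera calls.

### The job

Lay the wooden clay roller in the two cheeks of the steel stand. Its thin necks look alike, but one is longer: feel both ends to find out, and turn the roller end for end if needed so that the longer neck lies in the narrow cheek and the roller is level, centred and fully down in both. Then put the T-head of the aluminium key down through the slot of the stand's bridge and give it a quarter turn, so that its bar rests on the bridge and reaches across above the roller, and leave the clay figures standing where they are.

Things in the scene. Friction and masses are not known exactly. Their poses are not given: they have to be found in the camera images.
- roller: Light-wood roller with dark bands, 0.3 to 0.5 kg, lying in a V rest. Origin mid-length on its axis (40 mm above the table at the start), y axis along it. 160 mm long, 46 mm diameter, but for a thicker 100 mm stretch of 53 mm. That is off-centre: the thin necks at the ends measure 30 + s and 30 - s mm, s within 28 either way, told by no axis. Pinched 58 mm each side of the middle, the long neck feels 7 mm thinner.
- rest: Fixed dark-wood V rest under the roller. Origin on the table below the roller's middle; its y axis along the roller. Base 60 x 100 mm, 8 mm thick; its blocks bear on the roller from below, 9 to 21 mm either side of the middle, 19 mm high and within 22 mm of the axis, so that the roller can be gripped from above, across it, at its middle and at both ends.
- stand: Fixed steel stand, base 190 x 180 x 8 mm. Origin at the centre of its underside, z up. It carries the roller along its y axis at x = -40 mm in two U-shaped cheeks, and has a slotted bridge at x = +40 mm: a plate 44 mm (x) by 80 mm (y), 8 mm thick, top at height 74 mm, on legs at its y ends.
- narrow (a point): Narrow cheek, at stand x = -40, y = -61 mm: this point is on the axis of the seated roller (height 45 mm). 14 mm thick along y; slot 49 mm wide, open upwards with a sloped mouth, top at about 55 mm. The longer neck belongs here; the 53 mm stretch cannot enter and stays about 14 mm proud. With the roller centred, a neck of over 26 mm goes in, so if both ends feel alike either will do.
- wide (a point): Wide cheek, at stand x = -40, y = +38 mm, height 45 mm (axis of the seated roller). Like the narrow one, but its slot is 58 mm wide and takes the 53 mm stretch.
- seat (a point): Where the middle of the seated roller lies: stand x = -40, y = 0, height 45 mm; axes as the stand's. Being 2 or 3 mm off along the roller does no harm.
- slot (a point): Centre of the slot, at the top face of the bridge (stand x = +40, y = 0, height 74 mm); axes as the stand's. The slot goes right through the 8 mm plate, 50 mm long (y) and 16 mm wide (x); the space below is free.
- key: Aluminium T-key, 0.17 to 0.29 kg, upright, its bar across two rails of a wooden rack. Origin at the centre of the bar's underside (38 mm above the table at the start), z up. Bar 150 mm along x, 18 mm wide, 8 mm thick. Below it a 10 mm shank to -14 mm, then the T-head, 42 mm (x) by 10 mm (y), down to -23 mm, tapered. The head enters with key x along stand y, with 6 mm of play below the plate.
- key_grip (a point): Middle of the key's grip block, 28 mm above the key's origin; axes as the key's. The block is 32 mm (x) by 20 mm (y), from 8 to 48 mm above the origin: pinch it across y. Locked: key turned a quarter either way, key x along stand x, bar resting on the bridge (origin at height 74 mm), 2.5 mm above the roller.
- fig_a: Grey clay seated figure with a pointed crown, 105 mm tall, base 50 mm across, 0.35 kg, loose on the table. Origin at the centre of its underside. An obstacle.
- fig_b: Grey clay seated figure with a pointed crown, 105 mm tall, base 50 mm across, 0.35 kg, loose on the table. Origin at the centre of its underside. An obstacle.
- fig_c: Grey clay seated figure with a pointed crown, 105 mm tall, base 50 mm across, 0.35 kg, loose on the table. Origin at the centre of its underside. An obstacle.
- fig_d: Grey clay seated figure with a pointed crown, 105 mm tall, base 50 mm across, 0.35 kg, loose on the table. Origin at the centre of its underside. An obstacle.
There are look-alikes about, which are no part of the job. What is shaped like the key but turquoise is not meant. Several things have the shape of the roller; the one meant has the colours described above.

How it is judged:
By the outcome, as a careful person would: the job done as asked, in the order asked, and still so for the second after the job is handed in, with the robot touching nothing.
It also fails if it takes over 72 s, if anything falls off the work surface, if the arm or the gripper's body presses on something with over 40 N, if the wrist force passes 120 N, or if a joint passes its speed limit or range.

## Working session

There is one attempt and no reset: what is moved stays moved. The work goes in short steps, Python scripts to look and compute and a shell command to move; the robot and the scene stay as the last step left them, time stands still between calls to the robot, and variables do not carry over. Pictures are saved under pics/ and viewed, at most 10 in all, crops included, and the job is handed in when it is done.

```bash
mkdir -p pics; ls
python3 - <<'E'
from workcell import env
import cv2
for n in("scene","side"):
    cv2.imwrite(f"pics/{n}0.png",env.read_camera(n)[:,:,::-1])
    c=env.get_calibration(n);print(n,c)
s=env.get_state();print(s)
print(env.get_calibration("wrist"))
E
```

```text
pics
scene {'vertical_fov': 57.18729469602301, 'cx': 326.3717915063528, 'cy': 233.18899337356828, 'dist_coeffs': array([0.00884663, 0.        , 0.        , 0.        , 0.        ]), 'R': array([[ 0.02069722,  0.99978328,  0.00224165],
       [ 0.78575956, -0.01488013, -0.61835305],
       [-0.61818569,  0.01455959, -0.78589724]]), 't': array([ 0.03780867, -0.35984284,  1.22985165])}
side {'vertical_fov': 51.659785824954014, 'cx': 317.9999211026373, 'cy': 237.88422988373736, 'dist_coeffs': array([-0.05952054,  0.        ,  0.        ,  0.        ,  0.        ]), 'R': array([[-0.95424227, -0.29896649,  0.00638213],
       [-0.15068843,  0.46231418, -0.8738184 ],
       [ 0.25829188, -0.83479617, -0.48621052]]), 't': array([0.49269627, 0.16352784, 1.02023849])}
{'time_s': 0.1, 'joint_pos': array([-1.44198648e+00,  2.76525009e-01,  1.50593654e+00, -3.87346175e-06,
        1.36072430e+00, -1.21006002e-01]), 'joint_velocities': array([-0.00079675, -0.00029203, -0.00350005, -0.00056464, -0.00070355,
        0.00153669]), 'effort': array([ 1.33585076e-03, -4.05456305e+01, -2.37778902e+01,  7.02954247e-02,
        2.99476390e-02, -5.24903317e-05]), 'tool_pos': array([ 0.14210215, -0.55682227,  0.30192287]), 'tcp_rot': array([-7.96584940e-04,  9.92208777e-01,  1.24583739e-01, -5.00207429e-06]), 'ft_force': array([-0.19875839,  1.05394784,  0.17048679]), 'wrist_torque': array([0.03499245, 0.03579991, 0.01956259]), 'finger_force': 0.0, 'finger_gap': 0.9993430354788042}
{'vertical_fov': 62.001389622229425, 'cx': 317.46822739785836, 'cy': 239.3136620904854, 'dist_coeffs': array([0.02646935, 0.        , 0.        , 0.        , 0.        ]), 'R': array([[ 0.24686463, -0.9690477 , -0.00209902],
       [-0.93710242, -0.23927705,  0.25413685],
       [-0.24677298, -0.0607704 , -0.96716599]]), 't': array([-0.57447373, -0.0262475 ,  0.39067703])}
```

View pics/scene0.png

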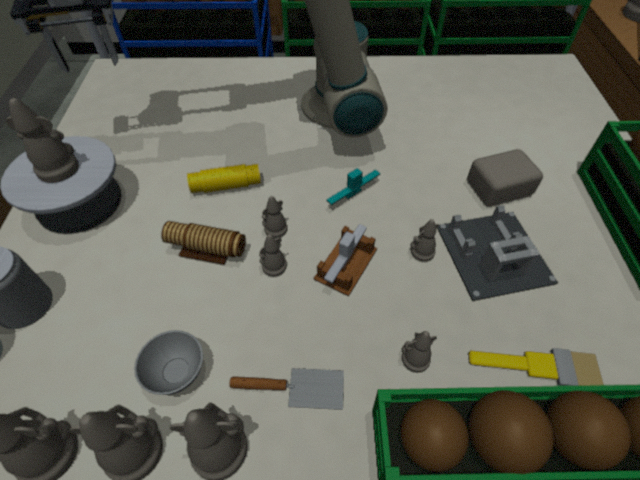

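View pics/side0.png

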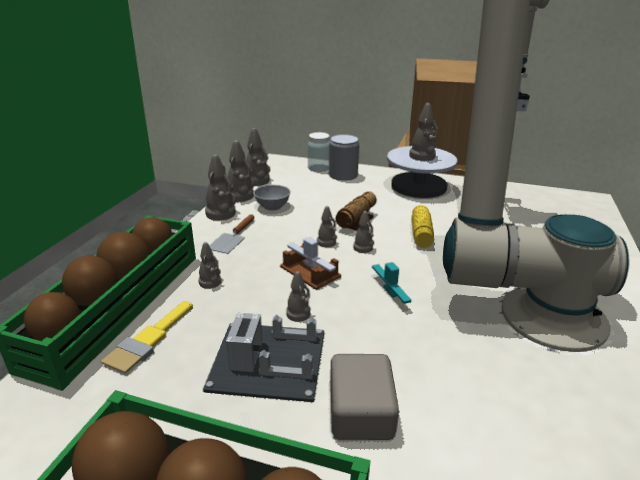

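The scene view shows two rollers. The one at (203,240) is light wood with dark bands in a dark rest, so it is the one meant; the one at (225,178) is plain yellow. There are also two keys: aluminium in the wooden rack at (346,255), which is meant, and turquoise at (354,187). The stand is at (495,250) and the figures are at (275,217), (272,255), (425,240) and (418,350). I'll confirm with one enlarged crop and a first ray-cast.

```bash
cat > h.py <<'E'
from workcell import env
import cv2, numpy as np
def K(c):
    f=240/np.tan(np.radians(c["vertical_fov"])/2)
    return np.array([[f,0,c["cx"]],[0,f,c["cy"]],[0,0,1.]])
def ray(c,px):
    p=cv2.undistortPoints(np.array(px,float).reshape(-1,1,2),K(c),c["dist_coeffs"])[:,0]
    R,t=np.array(c["R"]),np.array(c["t"])
    return -R.T@t, np.c_[p,np.ones(len(p))]@R
def plane(c,px,z):
    o,d=ray(c,px); return o+d*((z-o[2])/d[:,2])[:,None]
def tri(c1,p1,c2,p2):
    A=[];b=[]
    for c,p in((c1,p1),(c2,p2)):
        o,d=ray(c,[p]); d=d[0]/np.linalg.norm(d); M=np.eye(3)-np.outer(d,d); A.append(M); b.append(M@o)
    return np.linalg.solve(A[0]+A[1],b[0]+b[1])
def proj(c,X):
    R,t=np.array(c["R"]),np.array(c["t"])
    return cv2.projectPoints(np.array(X,float).reshape(-1,1,3),cv2.Rodrigues(R)[0],t,K(c),c["dist_coeffs"])[0][:,0]
E
python3 - <<'E'
from h import *
np.set_printoptions(precision=4,suppress=True)
c=env.get_calibration("scene")
im=cv2.imread("pics/scene0.png")
cv2.imwrite("pics/crop1.png",cv2.resize(im[160:385,155:455],(800,600),interpolation=cv2.INTER_CUBIC))
print("roller ends",plane(c,[(170,232),(238,243)],.045))
print("key bar ends",plane(c,[(364,230),(328,279)],.046))
print("stand corners",plane(c,[(438,224),(508,207),(556,286),(475,297)],.008))
print("figs",plane(c,[(276,230),(273,268),(424,253),(417,364)],.0))
s=env.get_state()
E
```

```text
roller ends [[ 0.4834 -0.3638  0.045 ]
 [ 0.5139 -0.2239  0.045 ]]
key bar ends [[ 0.4865  0.0284  0.046 ]
 [ 0.6019 -0.0473  0.046 ]]
stand corners [[0.4426 0.1945 0.008 ]
 [0.3967 0.3591 0.008 ]
 [0.6022 0.3956 0.008 ]
 [0.6237 0.233  0.008 ]]
figs [[ 0.4462 -0.1559  0.    ]
 [ 0.5446 -0.1571  0.    ]
 [ 0.5132  0.1544  0.    ]
 [ 0.7499  0.1045  0.    ]]
```

View pics/crop1.png

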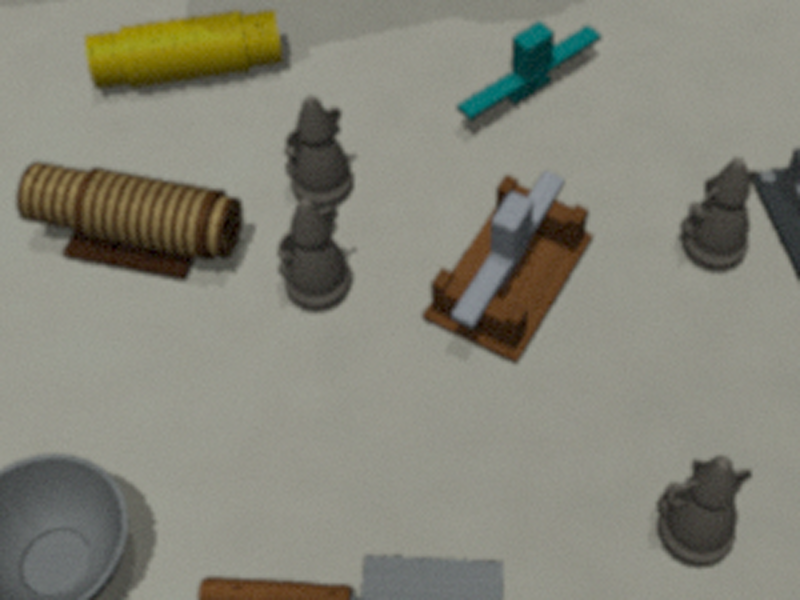

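The crop confirms the light-wood banded roller in the dark rest (centre about crop (130,210)) and the grey aluminium key on the rack. Now I'll move above the roller with the fingers turned across it.

```bash
python3 -m jog '[[[0.15,0.55,0],0.528,1],[[0.3,0.55,0],0.528,1],[[0.4,0.55,0],0.528,1],[[0.5,0.55,0],0.528,1],[[0.714,0.526,0],0.528,1]]' 10
```

```text
time_s: 0.52
tool_pos: [0.2698, -0.4007, 0.3026]
tcp_rot: [-0.001, 0.905, 0.426, -0.0]
ft_force: [0.6, -0.9, -0.5]
finger_gap: 1.0
finger_force: 0.0
```

```bash
python3 -m jog '[[[0.458,0.213,0],0.228,1],[[0.458,0.213,0],0.228,1],[[0.458,0.213,0],0.228,1],[[0.458,0.213,0],0.228,1],[[0.458,0.213,0],0.228,1]]'; python3 -m jog '[[[0.1,0.04,0],0.0,1],[[0.1,0.04,0],0,1]]'
python3 - <<'E'
from h import *
im=env.read_camera("wrist");c=env.get_calibration("wrist")
cv2.imwrite("pics/w1.png",im[:,:,::-1]); import pickle; pickle.dump(c,open("w1.pkl","wb"))
print(env.get_state()["tool_pos"],env.get_state()["joint_pos"])
E
```

```text
time_s: 0.93
tool_pos: [0.4605, -0.3145, 0.3024]
tcp_rot: [-0.0, 0.779, 0.627, -0.0]
ft_force: [0.0, -0.8, 0.1]
finger_gap: 1.001
finger_force: 0.0
time_s: 1.1
tool_pos: [0.5137, -0.2933, 0.302]
tcp_rot: [0.0, 0.779, 0.627, 0.002]
ft_force: [-0.0, 0.6, 0.4]
finger_gap: 1.001
finger_force: 0.0
[ 0.51338835 -0.29364841  0.30174069] [-0.63844555  0.30071773  1.47135495  0.00259862  1.36877929 -0.42495049]
```

View pics/w1.png

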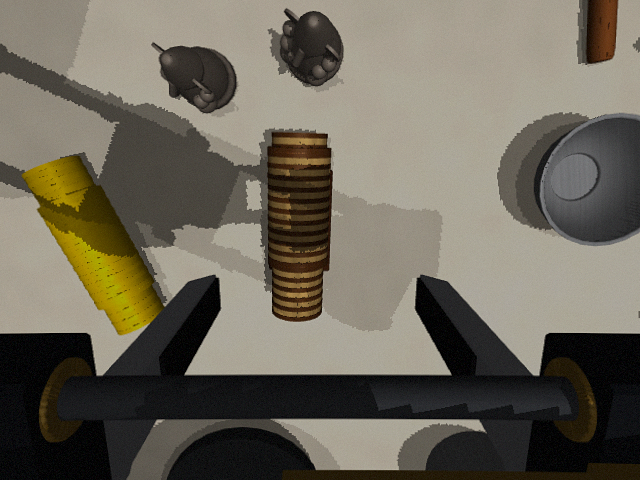

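The wrist view shows the roller upright in the picture, far end at (300,133), near end at (297,320), with the thick stretch from rows 148 to 268. The longer neck appears to be at the near (world −y) end.

Run:
```python
from h import *
import pickle; np.set_printoptions(precision=4,suppress=True)
c=pickle.load(open("w1.pkl","rb"))
print("cam",ray(c,[(320,240)])[0])
e=plane(c,[(300,132),(297,320)],.063);print(e,e.mean(0),np.linalg.norm(e[0]-e[1]),"axis deg",np.degrees(np.arctan2(*(e[0]-e[1])[[1,0]])))
print("thick",plane(c,[(299,148),(298,268)],.066))
w=plane(c,[(272,140),(328,140),(273,300),(322,300)],.04);print(w)
print("figs base",plane(c,[(205,80),(312,50)],.03))
```

```text
cam [ 0.5289 -0.2222  0.3833]
[[ 0.5167 -0.2172  0.063 ]
 [ 0.4787 -0.3712  0.063 ]] [ 0.4977 -0.2942  0.063 ] 0.1586033686739056 axis deg 76.13639120414031
thick [[ 0.5134 -0.2287  0.066 ]
 [ 0.4907 -0.3238  0.066 ]]
[[ 0.4916 -0.2181  0.04  ]
 [ 0.5372 -0.228   0.04  ]
 [ 0.458  -0.3575  0.04  ]
 [ 0.5022 -0.3672  0.04  ]]
figs base [[ 0.4483 -0.1601  0.03  ]
 [ 0.5393 -0.1566  0.03  ]]
```

```bash
python3 -m jog '[[[-0.003,0.111,-0.08],-0.011,0.8],[[-0.003,0.111,-0.16],-0.011,0.8],[[-0.003,0.111,-0.24],-0.011,0.8],[[-0.003,0.111,-0.31],-0.011,0.8],[[-0.003,0.111,-0.368],-0.011,0.8]]' 5; python3 -m jog '[[[0,0,0],0,0],[[0,0,0],0,0],[[0,0,0],0,0],[[0,0,0],0,0],[[0,0,0],0,0]]' 5
```

```text
time_s: 1.57
tool_pos: [0.5057, -0.24, 0.117]
tcp_rot: [-0.0, 0.787, 0.617, -0.001]
ft_force: [0.2, -0.2, 0.0]
finger_gap: 0.801
finger_force: 0.0
time_s: 1.98
tool_pos: [0.5087, -0.2419, 0.1213]
tcp_rot: [0.003, 0.787, 0.617, 0.001]
ft_force: [0.8, -1.1, 0.2]
finger_gap: 0.564
finger_force: 5.0
```

```bash
python3 -m jog '[[[0,0,0],0,0.8],[[0,0,0],0,0.8],[[-0.052,-0.22,-0.004],0,0.8],[[-0.052,-0.22,-0.004],0,0.8],[[-0.052,-0.22,-0.004],0,0.8]]' 5; python3 -m jog '[[[0,0,0],0,0.8],[[0,0,0],0,0],[[0,0,0],0,0],[[0,0,0],0,0],[[0,0,0],0,0]]' 5
```

```text
time_s: 2.4
tool_pos: [0.4816, -0.3528, 0.1176]
tcp_rot: [0.001, 0.787, 0.617, -0.0]
ft_force: [-0.4, 0.6, 0.2]
finger_gap: 0.798
finger_force: 0.0
time_s: 2.82
tool_pos: [0.4817, -0.3491, 0.1168]
tcp_rot: [-0.0, 0.787, 0.617, 0.0]
ft_force: [-0.9, 0.9, 0.1]
finger_gap: 0.554
finger_force: 0.0
```

```bash
python3 -m jog '[[[0,0,0],0,0],[[0,0,0],0,0],[[0,0,0],0,0]]' 5
```

```text
time_s: 3.07
tool_pos: [0.4821, -0.3496, 0.1169]
tcp_rot: [0.0, 0.787, 0.617, 0.0]
ft_force: [1.8, 1.0, 0.4]
finger_gap: 0.486
finger_force: 5.0
```

The +y end measures 53 mm and the −y end 46 mm, so the long neck is at the world −y end. Now I'll open, shift to the middle, grip, and look at the stand's orientation in the earlier fixed views.

```bash
python3 -m jog '[[[0,0,0],0,0.8],[[0,0,0],0,0.8],[[0,0,0],0,0.8],[[0.029,0.11,0],0,0.8],[[0.029,0.11,0],0,0.8]]' 5; python3 -m jog '[[[0,0,0],0,0.8],[[0,0,0],0,0],[[0,0,0],0,0],[[0,0,0],0,0],[[0,0,0],0,0]]' 40;  python3 -m jog '[[[0,0,0],0,0],[[0,0,0],0,0]]' 40
python3 - <<'E'
import cv2,numpy as np
a=cv2.imread("pics/scene0.png")[195:305,425:570];b=cv2.imread("pics/side0.png")[300:405,195:335]
f=lambda x:cv2.resize(x,(400,300),interpolation=cv2.INTER_CUBIC)
cv2.imwrite("pics/st.png",np.vstack([cv2.resize(a,(640,486),interpolation=cv2.INTER_CUBIC)]))
E
```

```text
time_s: 3.48
tool_pos: [0.4957, -0.2931, 0.1164]
tcp_rot: [-0.001, 0.788, 0.616, 0.0]
ft_force: [-0.2, 0.2, -0.3]
finger_gap: 0.786
finger_force: 0.0
time_s: 3.9
tool_pos: [0.4958, -0.2965, 0.1167]
tcp_rot: [0.0, 0.787, 0.617, -0.0]
ft_force: [-0.6, -1.3, 0.8]
finger_gap: 0.559
finger_force: 40.1
time_s: 4.07
tool_pos: [0.4958, -0.2964, 0.1168]
tcp_rot: [0.0, 0.787, 0.617, -0.0]
ft_force: [-0.3, -1.5, 0.4]
finger_gap: 0.558
finger_force: 40.0
```

View pics/st.png

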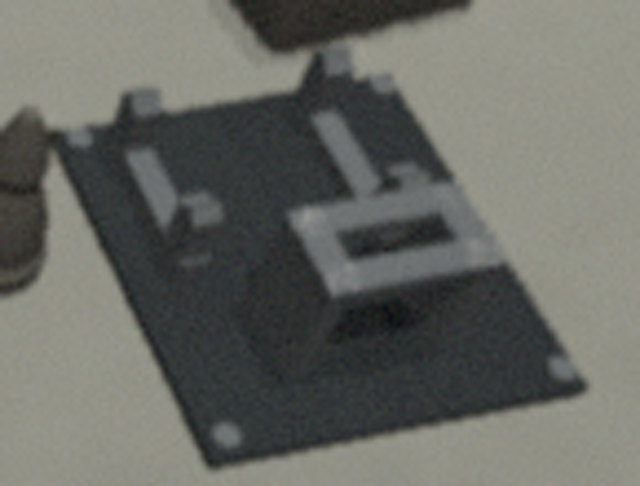

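The enlarged crop shows stand +x along world +x, since the bridge is towards the bottom right. The left cheek, near (150,180) in the crop, sits close to its base edge, so it is the narrow one and lies at world −y. No flip is needed. I'll compute a first stand pose and lift.

```bash
python3 -m jog '[[[0,0,0.08],0,0],[[0,0,0.16],0,0],[[0,0,0.24],0,0],[[0,0,0.32],0,0],[[0,0,0.4],0,0]]'
python3 - <<'E'
from h import *
np.set_printoptions(precision=4,suppress=True)
c=env.get_calibration("scene"); s=145/640
g=lambda L:[(425+x*s,195+y*s) for x,y in L]
B=plane(c,g([(55,135),(395,75),(585,385),(210,468)]),.008); T=plane(c,g([(290,213),(445,180),(503,262),(335,298)]),.074)
P=plane(c,g([(140,97),(200,210),(335,58),(408,175)]),.055)
print(B,B.mean(0));print(T,T.mean(0));print(P,P.reshape(2,2,3).mean(1))
def model(local,world):
    L=np.array(local,float);W=np.array(world)[:,:2];l=L-L.mean(0);w=W-W.mean(0)
    a=np.arctan2((l[:,0]*w[:,1]-l[:,1]*w[:,0]).sum(),(l*w).sum());R=np.array([[np.cos(a),-np.sin(a)],[np.sin(a),np.cos(a)]])
    t=W.mean(0)-R@L.mean(0);return np.degrees(a),t,np.linalg.norm(W-(L@R.T+t),axis=1)
lb=[(-.095,-.09),(-.095,.09),(.095,.09),(.095,-.09)];lt=[(.018,-.04),(.018,.04),(.062,.04),(.062,-.04)]
print(model(lb,B));print(model(lt,T));print(model(lb+lt,np.vstack([B,T])))
E
```

```text
time_s: 4.48
tool_pos: [0.4954, -0.2951, 0.3177]
tcp_rot: [-0.001, 0.787, 0.617, -0.0]
ft_force: [-0.1, -0.0, -3.7]
finger_gap: 0.554
finger_force: 40.0
[[0.447  0.1925 0.008 ]
 [0.4116 0.3694 0.008 ]
 [0.5938 0.4016 0.008 ]
 [0.6323 0.2264 0.008 ]] [0.5212 0.2975 0.008 ]
[[0.5455 0.2633 0.074 ]
 [0.5289 0.3353 0.074 ]
 [0.573  0.3466 0.074 ]
 [0.59   0.2708 0.074 ]] [0.5593 0.304  0.074 ]
[[0.4631 0.2198 0.055 ]
 [0.529  0.233  0.055 ]
 [0.4408 0.3167 0.055 ]
 [0.5112 0.3308 0.055 ]] [[0.4961 0.2264 0.055 ]
 [0.476  0.3237 0.055 ]]
(np.float64(10.98627416843271), array([0.5212, 0.2975]), array([0.0025, 0.0019, 0.0042, 0.0011]))
(np.float64(12.620107990596487), array([0.5203, 0.2953]), array([0.0033, 0.0029, 0.0016, 0.0012]))
(np.float64(11.102457911172369), array([0.5206, 0.2969]), array([0.0032, 0.0029, 0.0034, 0.0012, 0.0022, 0.0046, 0.0017, 0.0015]))
```

```bash
R='x'; python3 -m jog '[[[-0.25,0.98,0.1],0.211,0],[[-0.25,0.98,0.1],0.211,0],[[-0.25,0.98,0.1],0.211,0],[[-0.25,0.98,0.1],0.211,0],[[-0.25,0.98,0.1],0.211,0]]'; python3 -m jog '[[[-0.15,0.67,0.05],0,0],[[-0.15,0.67,0.05],0,0],[[-0.15,0.67,0.05],0,0],[[-0.15,0.67,0.05],0,0],[[-0.15,0.67,0.05],0,0]]'
```

```text
time_s: 4.9
tool_pos: [0.4434, -0.0929, 0.3365]
tcp_rot: [-0.001, 0.632, 0.775, 0.0]
ft_force: [0.3, 0.7, -3.3]
finger_gap: 0.563
finger_force: 40.0
time_s: 5.32
tool_pos: [0.3979, 0.1097, 0.3518]
tcp_rot: [-0.0, 0.633, 0.774, -0.0]
ft_force: [0.8, -0.1, -4.4]
finger_gap: 0.552
finger_force: 40.0
```

```bash
python3 -m jog '[[[-0.06,0.28,0.06],0,0],[[-0.06,0.28,0.06],0,0],[[-0.06,0.28,0.06],0,0],[[-0.06,0.28,0.06],0,0],[[-0.06,0.28,0.06],0,0]]';python3 - <<'E'
from h import *
im=env.read_camera("wrist");c=env.get_calibration("wrist")
cv2.imwrite("pics/w2.png",im[:,:,::-1]); import pickle; pickle.dump(c,open("w2.pkl","wb"))
print(proj(c,[(.4935,.2293,.055),(.4739,.3263,.055),(.56,.304,.074)]))
E
```

```text
time_s: 5.73
tool_pos: [0.3683, 0.2521, 0.3825]
tcp_rot: [-0.001, 0.631, 0.776, 0.001]
ft_force: [0.5, -0.7, -2.6]
finger_gap: 0.554
finger_force: 40.0
[[429.0046896  249.77836149]
 [436.65703672 154.50268516]
 [521.65810915 196.38937322]]
```

View pics/w2.png

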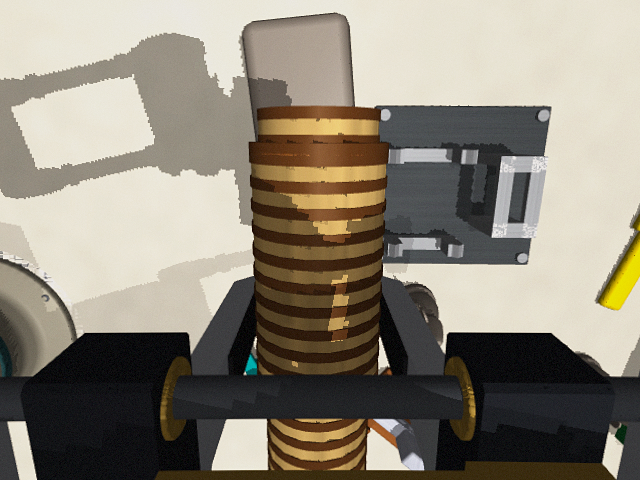

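The wrist view shows the stand to the right of the held roller: narrow cheek around (425,245), wide cheek around (430,156), bridge slot about (518,197). I'll enlarge it for pixel picking.

Run:
```python
import cv2
a=cv2.imread("pics/w2.png")[95:275,365:565]
cv2.imwrite("pics/w2c.png",cv2.resize(a,(660,594),interpolation=cv2.INTER_CUBIC))
```

```text
(no output)
```

View pics/w2c.png

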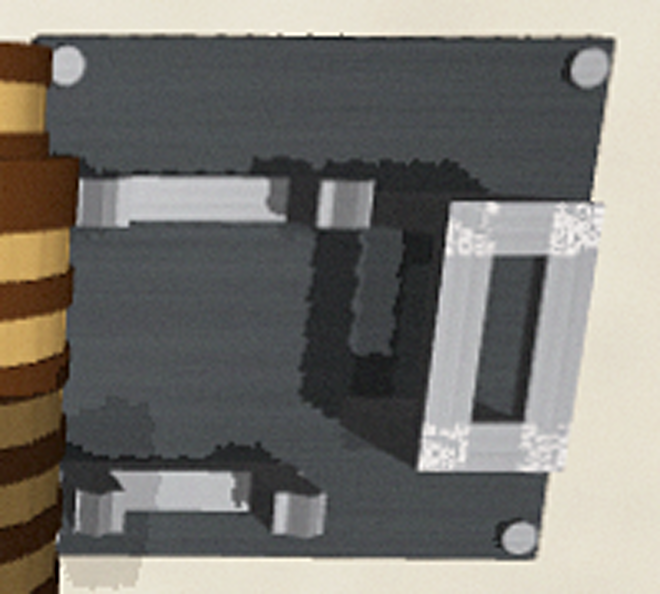

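Run:
```python
from h import *
import pickle;np.set_printoptions(precision=4,suppress=True)
c=pickle.load(open("w2.pkl","rb"))
g=lambda L:[(365+x/3.3,95+y/3.3) for x,y in L]
B=plane(c,g([(35,38),(615,38),(537,560)]),.008);T=plane(c,g([(450,202),(605,204),(563,472),(418,470)]),.074)
def model(local,world):
    L=np.array(local,float);W=np.array(world)[:,:2];l=L-L.mean(0);w=W-W.mean(0)
    a=np.arctan2((l[:,0]*w[:,1]-l[:,1]*w[:,0]).sum(),(l*w).sum());R=np.array([[np.cos(a),-np.sin(a)],[np.sin(a),np.cos(a)]])
    t=W.mean(0)-R@L.mean(0);return np.degrees(a),t,np.linalg.norm(W-(L@R.T+t),axis=1)
lb=[(-.095,.09),(.095,.09),(.095,-.09)];lt=[(.018,.04),(.062,.04),(.062,-.04),(.018,-.04)]
print(model(lb,B));print(model(lt,T));m=model(lb+lt,np.vstack([B,T]));print(m)
I=plane(c,g([(125,513),(275,513),(130,205),(318,205)]),.050);print(I,np.linalg.norm(I[0]-I[1]),np.linalg.norm(I[2]-I[3]))
ax=I.reshape(2,2,3).mean(1);print(ax,np.degrees(np.arctan2(*(ax[0]-ax[1])[[0,1]])))
for a,t in((m[0],m[1]),(11.4,np.array([.5206,.2969]))):
    r=np.radians(a);R=np.array([[np.cos(r),-np.sin(r)],[np.sin(r),np.cos(r)]])
    print("narrow,wide,seat,slot",t+R@[-.04,-.061],t+R@[-.04,.038],t+R@[-.04,0],t+R@[.04,0])
# held roller pose: end edges in view
s=env.get_state();print(s["tool_pos"],s["finger_gap"])
```

```text
(np.float64(11.383203165233951), array([0.5187, 0.2932]), array([0.0014, 0.001 , 0.0011]))
(np.float64(11.239382669662175), array([0.5189, 0.294 ]), array([0.0001, 0.0005, 0.0002, 0.0005]))
(np.float64(11.39007190980839), array([0.5188, 0.2936]), array([0.0014, 0.0014, 0.001 , 0.0004, 0.0003, 0.0004, 0.0008]))
[[0.468  0.2217 0.05  ]
 [0.5157 0.2316 0.05  ]
 [0.4442 0.3174 0.05  ]
 [0.5004 0.3288 0.05  ]] 0.048681480434126165 0.05737978681552475
[[0.4918 0.2267 0.05  ]
 [0.4723 0.3231 0.05  ]] 168.5645844852951
narrow,wide,seat,slot [0.4916 0.2259] [0.4721 0.3229] [0.4796 0.2857] [0.558  0.3015]
narrow,wide,seat,slot [0.4934 0.2292] [0.4739 0.3262] [0.4814 0.289 ] [0.5598 0.3048]
[0.3686 0.2498 0.3819] 0.5563284240574974
```

Run:
```python
from h import *
import pickle;np.set_printoptions(precision=4,suppress=True)
c=pickle.load(open("w2.pkl","rb")); s=env.get_state(); p=s["tool_pos"];q=s["tcp_rot"]
yaw=np.degrees(2*np.arctan2(q[2],q[1]));u=np.array([np.cos(np.radians(yaw)),np.sin(np.radians(yaw))])
z=p[2]-.078+.0012
e=plane(c,[(319,106)],z+.023);print("yaw",yaw,"end along",(e[0,:2]-p[:2])@u,"lat",np.cross(u,e[0,:2]-p[:2]), p)
e=plane(c,[(319,142)],z+.0265);print("step along",(e[0,:2]-p[:2])@u)
e=plane(c,[(258,115),(381,115)],z+.006);print("neck sides lat",np.cross(u,e[:,:2]-p[:2]))
```

```text
yaw 101.71819351747251 end along 0.08201462387309803 lat -0.0003561684829056083 [0.3686 0.2498 0.3819]
step along 0.07089378441439227
neck sides lat [ 0.0217 -0.0229]<stdin>:6: DeprecationWarning: Arrays of 2-dimensional vectors are deprecated. Use arrays of 3-dimensional vectors instead. (deprecated in NumPy 2.0)
<stdin>:8: DeprecationWarning: Arrays of 2-dimensional vectors are deprecated. Use arrays of 3-dimensional vectors instead. (deprecated in NumPy 2.0)
```

```bash
python3 -m jog '[[[0.223,0.067,-0.05],-0.0025,0],[[0.223,0.067,-0.1],-0.0025,0],[[0.223,0.067,-0.15],-0.0025,0],[[0.223,0.067,-0.22],-0.0025,0],[[0.223,0.067,-0.3],-0.0025,0]]'; python3 -m jog '[[[0,0,-0.05],0,0],[[0,0,-0.1],0,0],[[0,0,-0.1],0,0],[[0,0,-0.1],0,0]]'
```

```text
time_s: 6.2
tool_pos: [0.4839, 0.2806, 0.2378]
tcp_rot: [0.001, 0.636, 0.772, 0.001]
ft_force: [0.7, 0.2, -4.2]
finger_gap: 0.56
finger_force: 40.0
time_s: 6.53
tool_pos: [0.48, 0.2799, 0.1881]
tcp_rot: [-0.001, 0.635, 0.772, -0.002]
ft_force: [-0.5, -0.4, -3.8]
finger_gap: 0.553
finger_force: 40.0
```

```bash
for i in 1 2 3; do python3 -m jog '[[[0,0,0],0,0]]' | head -3; done
```

```text
time_s: 6.62
tool_pos: [0.4816, 0.281, 0.1908]
tcp_rot: [0.001, 0.635, 0.772, 0.001]
time_s: 6.7
tool_pos: [0.4819, 0.2816, 0.1918]
tcp_rot: [0.001, 0.635, 0.772, 0.002]
time_s: 6.78
tool_pos: [0.4816, 0.2817, 0.1918]
tcp_rot: [0.001, 0.635, 0.773, 0.002]
```

```bash
python3 -m jog '[[[-0.0034,0.004,-0.04],0.001,0],[[-0.0034,0.004,-0.083],0.001,0],[[-0.0034,0.004,-0.083],0.001,0],[[-0.0034,0.004,-0.083],0.001,0]]';  python3 -m jog '[[[0,0,0],0,0],[[0,0,0],0,0]]'|head -3; python3 -m jog '[[[0,0,0],0,0]]'
```

```text
time_s: 7.12
tool_pos: [0.4785, 0.2835, 0.1486]
tcp_rot: [-0.0, 0.634, 0.773, -0.0]
ft_force: [0.3, -0.4, -3.9]
finger_gap: 0.555
finger_force: 40.0
time_s: 7.28
tool_pos: [0.4799, 0.284, 0.1499]
tcp_rot: [0.001, 0.634, 0.773, 0.002]
time_s: 7.37
tool_pos: [0.4797, 0.2839, 0.1497]
tcp_rot: [0.001, 0.634, 0.773, 0.001]
ft_force: [0.6, -0.9, -3.4]
finger_gap: 0.553
finger_force: 40.0
```

On target in x and y. Descending to the seat, slowly at the end.

```bash
python3 -m jog '[[[0,0,-0.015],0,0],[[0,0,-0.028],0,0],[[0,0,-0.04],0,0],[[0,0,-0.05],0,0],[[0,0,-0.05],0,0]]'; python3 -m jog '[[[0,0,-0.004],0,0],[[0,0,-0.006],0,0],[[0,0,-0.006],0,0]]'
```

```text
time_s: 7.78
tool_pos: [0.4794, 0.2835, 0.1222]
tcp_rot: [0.0, 0.634, 0.773, 0.0]
ft_force: [2.2, 0.1, -4.6]
finger_gap: 0.551
finger_force: 40.0
time_s: 8.03
tool_pos: [0.4795, 0.2836, 0.1216]
tcp_rot: [0.001, 0.634, 0.773, 0.001]
ft_force: [0.4, -0.9, 4.7]
finger_gap: 0.551
finger_force: 40.0
```

Contact came at z = 0.1216 as predicted (force changed sign). Release, rise, and move off towards the key.

```bash
python3 -m jog '[[[0,0,0],0,0.6],[[0,0,0],0,0.7],[[0,0,0],0,0.7],[[0,0,0],0,0.7],[[0,0,0.04],0,0.7]]'; python3 -m jog '[[[0,0,0.08],0,0.7],[[0,0,0.16],0,0.7],[[0,0,0.24],0,0.7],[[0,0,0.32],0,0.7],[[0,0,0.4],0,0.7]]'
python3 - <<'E'
from h import *
import pickle;np.set_printoptions(precision=4,suppress=True)
im=env.read_camera("wrist");c=env.get_calibration("wrist")
cv2.imwrite("pics/w3.png",im[:,:,::-1]);pickle.dump(c,open("w3.pkl","wb"))
print(proj(c,[(.4796,.2857,.045)]))
E
```

```text
time_s: 8.45
tool_pos: [0.4766, 0.2826, 0.1372]
tcp_rot: [-0.002, 0.634, 0.773, -0.004]
ft_force: [0.3, 0.5, -0.7]
finger_gap: 0.701
finger_force: 0.0
time_s: 8.87
tool_pos: [0.4782, 0.2834, 0.3421]
tcp_rot: [-0.0, 0.634, 0.773, -0.0]
ft_force: [1.0, -0.4, -0.4]
finger_gap: 0.697
finger_force: 0.0
[[311.4767 211.2876]]
```

View pics/w3.png

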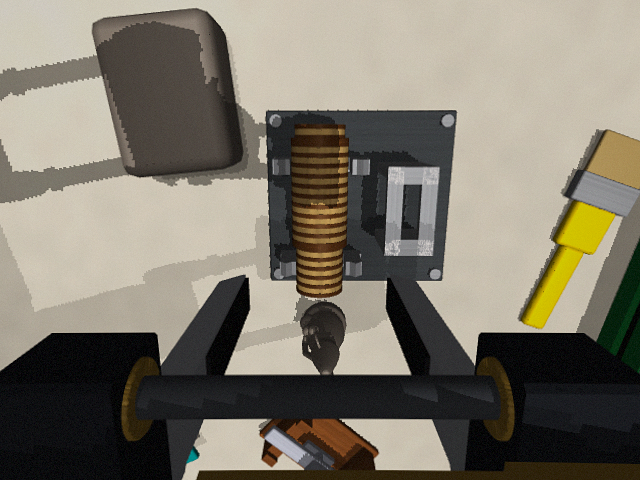

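The roller lies along the two cheeks, far end (318,123), near end (320,298), thick stretch between rows 137 and 245. Checking its pose numerically while moving above the key.

```bash
python3 - <<'E'
from h import *
import pickle;np.set_printoptions(precision=4,suppress=True)
c=pickle.load(open("w3.pkl","rb"))
e=plane(c,[(319,123),(320.5,298)],.068);print(e,e.mean(0),np.linalg.norm(e[0]-e[1]))
r=np.radians(11.4);print("centre in stand",np.array([[np.cos(r),np.sin(r)],[-np.sin(r),np.cos(r)]])@(e.mean(0)[:2]-[.5188,.2936]))
E
python3 -m jog '[[[0.132,-0.586,-0.084],0.379,0.7],[[0.132,-0.586,-0.084],0.379,0.7],[[0.132,-0.586,-0.084],0.379,0.7],[[0.132,-0.586,-0.084],0.379,0.7],[[0.132,-0.586,-0.084],0.379,0.7]]'
```

```text
[[0.4702 0.368  0.068 ]
 [0.504  0.207  0.068 ]] [0.4871 0.2875 0.068 ] 0.1644592720279066
centre in stand [-0.0323  0.0003]
time_s: 9.33
tool_pos: [0.5202, 0.0996, 0.3135]
tcp_rot: [-0.0, 0.39, 0.921, 0.0]
ft_force: [0.1, 0.0, -0.8]
finger_gap: 0.701
finger_force: 0.0
```

```bash
python3 -m jog '[[[0.048,-0.22,-0.027],0,0.7],[[0.048,-0.22,-0.027],0,0.7],[[0.048,-0.22,-0.027],0,0.7],[[0.048,-0.22,-0.027],0,0.7],[[0.048,-0.22,-0.027],0,0.7]]';python3 -m jog '[[[0,0,0],0,0.7]]'
python3 - <<'E'
from h import *
import pickle;np.set_printoptions(precision=4,suppress=True)
c=pickle.load(open("w3.pkl","rb"))
t=np.array([.5188,.2936]);r=np.radians(11.4);R=np.array([[np.cos(r),-np.sin(r)],[np.sin(r),np.cos(r)]])
L=np.array([(.018,.04,.074),(.062,.04,.074),(.062,-.04,.074),(.018,-.04,.074),(-.095,.09,.008),(.095,.09,.008),(.095,-.09,.008),(-.04,.08,.068),(-.04,-.08,.068)])
print(proj(c,np.c_[L[:,:2]@R.T+t,L[:,2]]))
im=env.read_camera("wrist");c=env.get_calibration("wrist")
cv2.imwrite("pics/w4.png",im[:,:,::-1]);pickle.dump(c,open("w4.pkl","wb"))
E
```

```text
time_s: 9.75
tool_pos: [0.5444, -0.0103, 0.2997]
tcp_rot: [-0.001, 0.394, 0.919, 0.0]
ft_force: [-0.1, 0.3, 0.1]
finger_gap: 0.703
finger_force: 0.0
time_s: 9.83
tool_pos: [0.5442, -0.0085, 0.3002]
tcp_rot: [-0.001, 0.393, 0.92, 0.0]
ft_force: [-0.1, -0.0, -0.1]
finger_gap: 0.699
finger_force: 0.0
[[376.4455 172.5757]
 [425.8702 172.3184]
 [420.173  258.2794]
 [373.4254 258.557 ]
 [256.5523 117.1238]
 [443.6984 116.6195]
 [431.1489 283.0518]
 [310.9474 126.0204]
 [311.9497 296.2239]]
```

View pics/w4.png

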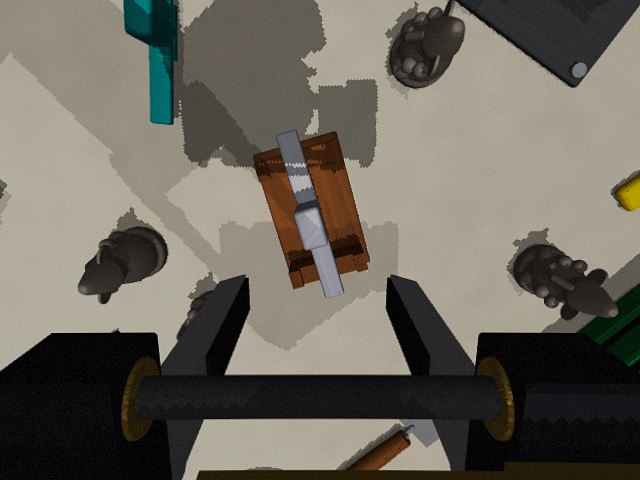

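The first of these pictures (w3) was taken while the arm was still moving, so the stand and roller shift together in it. Relative to the cheek posts, midpoints (320,265) and (321,167), the roller at (320) is centred. w4 shows the key: bar ends (288,132) and (334,297), grip block about (311,227).

Run:
```python
from h import *
import pickle;np.set_printoptions(precision=4,suppress=True)
c=pickle.load(open("w4.pkl","rb"))
im=cv2.imread("pics/w4.png");hsv=cv2.cvtColor(im,cv2.COLOR_BGR2HSV)
roi=np.zeros(im.shape[:2],np.uint8);roi[125:302,265:350]=1
m=((hsv[...,1]<60)&(hsv[...,0]>90)&(hsv[...,2]>60)&(roi>0)).astype(np.uint8)
ys,xs=np.nonzero(m);print(len(xs),xs.min(),xs.max(),ys.min(),ys.max())
B=plane(c,[(288,132),(334,297)],.046);print("bar",B,B.mean(0),np.linalg.norm(B[0]-B[1]),np.degrees(np.arctan2(*(B[1]-B[0])[[1,0]])))
# block top corners
T=plane(c,[(297,209),(318,205),(327,244),(304,250)],.086);print("block top",T,T.mean(0))
s=env.get_state();print(s["tool_pos"],s["joint_pos"],2*np.degrees(np.arctan2(s["tcp_rot"][2],s["tcp_rot"][1])))
h=im[120:310,250:375];cv2.imwrite("pics/w4c.png",cv2.resize(h,(390,592),interpolation=cv2.INTER_CUBIC))
```

```text
3171 276 343 130 297
bar [[ 0.4747  0.0298  0.046 ]
 [ 0.6022 -0.0471  0.046 ]] [ 0.5384 -0.0087  0.046 ] 0.14892443097828323 -31.083262815320477
block top [[ 0.5195 -0.0047  0.086 ]
 [ 0.5288  0.0084  0.086 ]
 [ 0.5547 -0.0087  0.086 ]
 [ 0.5453 -0.0244  0.086 ]] [ 0.5371 -0.0073  0.086 ]
[ 0.5442 -0.008   0.3004] [-0.143   0.2311  1.5732  0.001   1.3379 -0.9082] 133.82621076505674
```

View pics/w4c.png

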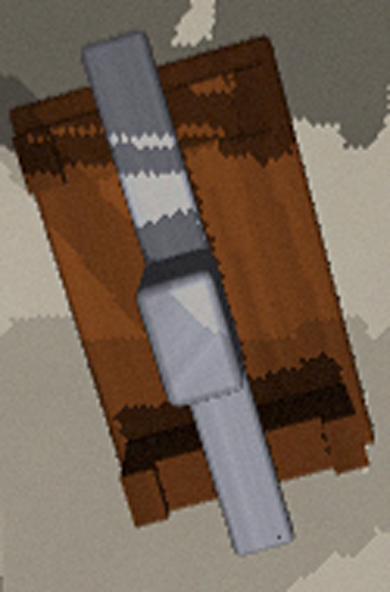

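```bash
python3 -m jog '[[[-0.013,0.001,-0.05],0.127,0.6],[[-0.013,0.001,-0.1],0.127,0.6],[[-0.013,0.001,-0.16],0.127,0.6],[[-0.013,0.001,-0.22],0.127,0.6],[[-0.013,0.001,-0.22],0.127,0.6]]';python3 -m jog '[[[0,0,0],0,0.6],[[0,0,0],0,0.6]]'
```

```text
time_s: 10.3
tool_pos: [0.5343, -0.0063, 0.1859]
tcp_rot: [-0.005, 0.266, 0.964, -0.0]
ft_force: [-0.9, -0.1, 0.1]
finger_gap: 0.606
finger_force: 0.0
time_s: 10.47
tool_pos: [0.5389, -0.0077, 0.1921]
tcp_rot: [0.001, 0.266, 0.964, 0.0]
ft_force: [0.7, -0.0, 0.8]
finger_gap: 0.596
finger_force: 0.0
```

```bash
python3 -m jog '[[[-0.002,0,-0.05],0,0.6],[[-0.002,0,-0.088],0,0.6],[[-0.002,0,-0.088],0,0.6],[[-0.002,0,-0.088],0,0.6],[[-0.002,0,-0.088],0,0]]' 10;python3 -m jog '[[[0,0,0],0,0],[[0,0,0],0,0],[[0,0,0],0,0],[[0,0,0],0,0],[[0,0,0],0,0]]' 10;python3 -m jog '[[[0,0,0],0,0],[[0,0,0],0,0]]' 40
```

```text
time_s: 10.88
tool_pos: [0.5384, -0.0085, 0.1486]
tcp_rot: [0.002, 0.267, 0.964, 0.0]
ft_force: [0.8, 0.7, -0.0]
finger_gap: 0.558
finger_force: 0.0
time_s: 11.3
tool_pos: [0.5371, -0.0086, 0.1469]
tcp_rot: [0.0, 0.267, 0.964, 0.0]
ft_force: [0.1, -0.5, 1.0]
finger_gap: 0.213
finger_force: 10.4
time_s: 11.47
tool_pos: [0.5371, -0.0086, 0.1469]
tcp_rot: [0.0, 0.267, 0.964, -0.0]
ft_force: [-1.0, -0.4, 3.8]
finger_gap: 0.205
finger_force: 39.9
```

```bash
python3 -m jog '[[[0,0,0.06],0,0],[[0,0,0.14],0,0],[[0,0,0.22],0,0],[[0,0.02,0.28],-0.05,0],[[0,0.08,0.3],-0.1,0]]';python3 -m jog '[[[0.04,0.54,0.04],-0.3,0],[[0.04,0.54,0.04],-0.3,0],[[0.04,0.54,0.04],-0.3,0],[[0.04,0.54,0.04],-0.3,0],[[0.04,0.54,0.04],-0.3,0]]'
```

```text
time_s: 11.88
tool_pos: [0.5391, 0.029, 0.3013]
tcp_rot: [0.005, 0.37, 0.929, 0.0]
ft_force: [2.4, 0.3, -1.9]
finger_gap: 0.207
finger_force: 39.9
time_s: 12.3
tool_pos: [0.551, 0.2246, 0.3102]
tcp_rot: [-0.0, 0.619, 0.786, -0.001]
ft_force: [0.7, -0.2, -0.8]
finger_gap: 0.211
finger_force: 39.9
```

```bash
python3 -m jog '[[[0.014,0.154,0],-0.018,0],[[0.014,0.154,-0.06],-0.018,0],[[0.014,0.154,-0.12],-0.018,0],[[0.014,0.154,-0.12],-0.018,0],[[0.014,0.154,-0.12],-0.018,0]]';python3 -m jog '[[[0,0,0],0,0],[[0,0,0],0,0],[[0,0,0],0,0]]'
python3 - <<'E'
from h import *
import pickle;np.set_printoptions(precision=4,suppress=True)
im=env.read_camera("wrist");c=env.get_calibration("wrist");s=env.get_state()
cv2.imwrite("pics/w5.png",im[:,:,::-1]);pickle.dump(c,open("w5.pkl","wb"))
t=np.array([.5188,.2936]);r=np.radians(11.4);R=np.array([[np.cos(r),-np.sin(r)],[np.sin(r),np.cos(r)]])
L=np.array([(.018,.04,.074),(.062,.04,.074),(.062,-.04,.074),(.018,-.04,.074),(.04,.025,.074),(-.04,.08,.068),(-.04,-.08,.068)])
print(proj(c,np.c_[L[:,:2]@R.T+t,L[:,2]]));print(s["tool_pos"],s["tcp_rot"])
u=np.array([-np.sin(r),np.cos(r)]);p=s["tool_pos"];k=p[2]-.1089+.008
print("pred bar ends",proj(c,[np.r_[p[:2]+u*.075,k],np.r_[p[:2]-u*.075,k]]))
E
```

```text
time_s: 12.72
tool_pos: [0.557, 0.2995, 0.2482]
tcp_rot: [-0.001, 0.631, 0.776, -0.003]
ft_force: [-1.0, -0.1, -0.5]
finger_gap: 0.211
finger_force: 39.9
time_s: 12.97
tool_pos: [0.5595, 0.2991, 0.253]
tcp_rot: [0.001, 0.632, 0.775, 0.002]
ft_force: [-0.3, -0.1, -1.7]
finger_gap: 0.21
finger_force: 39.9
[[281.7649 183.3206]
 [349.5402 183.5754]
 [346.7438 298.1306]
 [283.8809 297.9806]
 [315.5992 206.2993]
 [189.805  118.4181]
 [206.5753 345.2555]]
[0.5593 0.2992 0.2528] [0.0009 0.6316 0.7753 0.0015]
pred bar ends [[317.6789 130.2615]
 [316.4774 421.7112]]
```

View pics/w5.png

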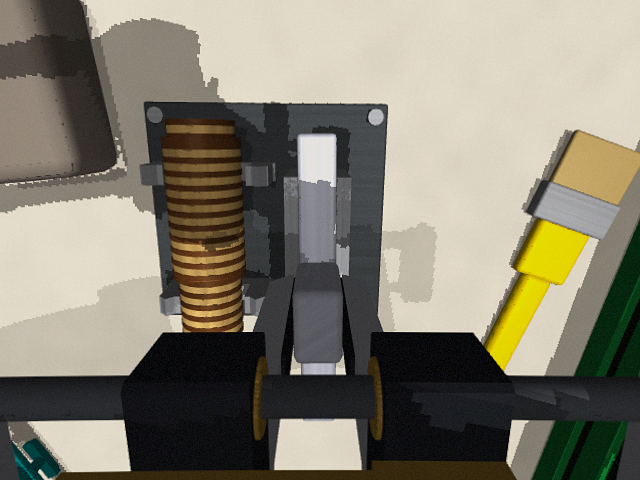

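Run:
```python
from h import *
import pickle;np.set_printoptions(precision=1,suppress=True)
c=pickle.load(open("w5.pkl","rb"))
t=np.array([.5188,.2936]);r=np.radians(11.4);R=np.array([[np.cos(r),-np.sin(r)],[np.sin(r),np.cos(r)]])
P=lambda L:proj(c,np.c_[np.array(L)[:,:2]@R.T+t,np.array(L)[:,2]])
print("base",P([(-.095,.09,.008),(.095,.09,.008)]).tolist())
a=np.linspace(0,2*np.pi,73)
for y in(.08,-.08):
    q=P([(-.04+.023*np.cos(b),y,.045+.023*np.sin(b)) for b in a]);print(y,q.min(0),q.max(0))
im=cv2.imread("pics/w5.png")
print("col345 rows170-190",im[170:192,345].mean(1),"col290",im[170:192,290].mean(1))
print("roller end col200",im[112:130,200,2])
```

```text
base [[140.61147419407604, 107.13907450352079], [386.8331505368381, 108.83209933073621]]
0.08 [164.2 118.4] [234.1 120.9]
-0.08 [183.7 317.5] [243.9 345.3]
col345 rows170-190 [ 44.7  49.   50.   45.   43.   48.3  52.7  67.3  98.7  98.3 100.   95.3
  99.   98.7  97.3  99.3  97.3 100.7  97.7 103.3  96.3  96. ] col290 [ 43.   46.3  49.   42.7  46.7  48.   53.3  94.7 110.7 102.  100.   99.
 108.7 118.7 101.3  96.3 103.3 109.  117.7 124.  111.3 109. ]
roller end col200 [ 35  36  36  35  36  39  46  62  68  67  62  63  58 125 144 139 140 138]
```

The roller checks out: laterally columns 164–234 predicted against 166–235 seen, and the right height. In this settled view, though, the bridge edge is at row 177 rather than 183, so the stand is about 4 mm further along +y than I had it. The first scene estimate agrees with that. I'll insert the key unlocked, nudge the roller about 4 mm, then lock.

```bash
python3 -m jog '[[[-0.0024,0.0118,-0.04],-0.002,0],[[-0.0024,0.0118,-0.08],-0.002,0],[[-0.0024,0.0118,-0.08],-0.002,0],[[-0.0024,0.0118,-0.08],-0.002,0],[[-0.0024,0.0118,-0.08],-0.002,0]]';python3 -m jog '[[[0,0,0],0,0],[[0,0,0],0,0]]'|head -4
```

```text
time_s: 13.43
tool_pos: [0.558, 0.3057, 0.2122]
tcp_rot: [0.001, 0.633, 0.774, 0.001]
ft_force: [0.5, -0.9, -1.5]
finger_gap: 0.214
finger_force: 39.9
time_s: 13.6
tool_pos: [0.558, 0.3059, 0.2123]
tcp_rot: [0.001, 0.633, 0.774, 0.001]
ft_force: [-0.4, 0.3, -1.9]
```

Run:
```python
from h import *
np.set_printoptions(precision=1,suppress=True)
im=env.read_camera("side");c=env.get_calibration("side")
a=im[290:410,190:350,::-1];cv2.imwrite("pics/s2.png",cv2.resize(a,(800,600),interpolation=cv2.INTER_CUBIC))
```

```text
(no output)
```

View pics/s2.png

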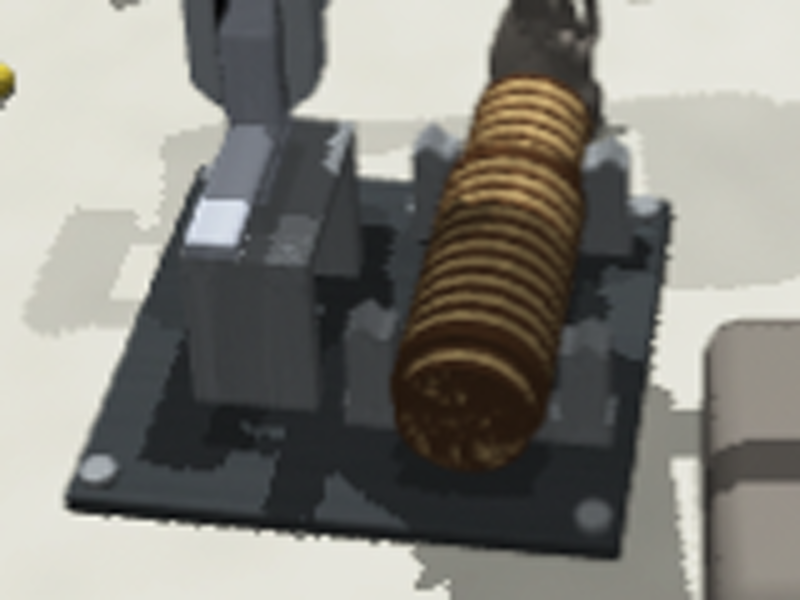

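The side view shows the roller seated low in both cheeks, with the key's bar over the bridge. That is my 12th picture viewed, past the limit of 10, so I will view no more and work from numbers only. Descending with force checks.

```bash
python3 -m jog '[[[0.0006,0,-0.008],0,0],[[0.0006,0,-0.016],0,0],[[0.0006,0,-0.024],0,0],[[0.0006,0,-0.024],0,0]]'
```

```text
time_s: 13.98
tool_pos: [0.557, 0.3056, 0.1975]
tcp_rot: [-0.001, 0.633, 0.774, -0.001]
ft_force: [0.0, -0.2, -1.7]
finger_gap: 0.213
finger_force: 39.9
```

```bash
python3 -m jog '[[[0,0,-0.01],0,0],[[0,0,-0.02],0,0],[[0,0,-0.024],0,0],[[0,0,-0.024],0,0]]';python3 -m jog '[[[0,0,-0.004],0,0],[[0,0,-0.004],0,0]]'
```

```text
time_s: 14.32
tool_pos: [0.5571, 0.3057, 0.1857]
tcp_rot: [-0.0, 0.633, 0.774, -0.001]
ft_force: [0.8, -0.4, -2.7]
finger_gap: 0.208
finger_force: 39.9
time_s: 14.48
tool_pos: [0.5575, 0.3059, 0.1845]
tcp_rot: [-0.0, 0.633, 0.774, -0.0]
ft_force: [0.2, 0.5, -2.5]
finger_gap: 0.212
finger_force: 39.9
```

```bash
python3 -m jog '[[[0,0,-0.003],0,0],[[0,0,-0.005],0,0],[[0,0,-0.005],0,0]]'
```

```text
time_s: 14.73
tool_pos: [0.5577, 0.3059, 0.1829]
tcp_rot: [0.0, 0.633, 0.774, 0.0]
ft_force: [-0.8, 0.2, 1.7]
finger_gap: 0.21
finger_force: 39.9
```

Key is in the slot and resting on the bridge. Release, rise, and go to the roller's narrow end to nudge it.

```bash
python3 -m jog '[[[0,0,0],0,0.5],[[0,0,0],0,0.5],[[0,0,0],0,0.5],[[0,0,0.08],0,0.5],[[0,0,0.16],0,0.5]]';python3 -m jog '[[[-0.143,-0.231,0],0,0.3],[[-0.143,-0.231,0],0,0],[[-0.143,-0.231,0],0,0],[[-0.143,-0.231,0],0,0],[[-0.143,-0.231,0],0,0]]';python3 -m jog '[[[0,0,0],0,0],[[0,0,0],0,0],[[0,0,0],0,0]]'
```

```text
time_s: 15.15
tool_pos: [0.5562, 0.3053, 0.2603]
tcp_rot: [-0.002, 0.633, 0.774, -0.003]
ft_force: [0.4, 0.1, -0.0]
finger_gap: 0.491
finger_force: 0.0
time_s: 15.57
tool_pos: [0.4843, 0.1884, 0.2627]
tcp_rot: [0.0, 0.634, 0.774, -0.0]
ft_force: [-0.0, -0.3, -0.4]
finger_gap: 0.179
finger_force: 0.0
time_s: 15.82
tool_pos: [0.4873, 0.1915, 0.2622]
tcp_rot: [0.0, 0.632, 0.775, 0.001]
ft_force: [0.9, -0.6, -0.9]
finger_gap: 0.005
finger_force: 0.0
```

```bash
cat > meas.py <<'E'
from h import *
np.set_printoptions(precision=1,suppress=True)
im=env.read_camera("wrist");c=env.get_calibration("wrist")
cv2.imwrite("pics/m1.png",im[:,:,::-1])
t=np.array([.5195,.2970]);r=np.radians(11.4);R=np.array([[np.cos(r),-np.sin(r)],[np.sin(r),np.cos(r)]])
g=cv2.GaussianBlur(cv2.cvtColor(im,cv2.COLOR_RGB2GRAY),(3,3),0).astype(np.float32)
a=im.astype(np.float32)
def edge(x,z,y0,y1,rb=False):
    y=np.arange(y0,y1,.0005);L=np.c_[np.full_like(y,x),y]
    q=proj(c,np.c_[L@R.T+t,np.full_like(y,z)]).astype(np.float32)
    src=(a[...,0]-a[...,2]) if rb else g
    v=cv2.remap(src,q[:,0].reshape(1,-1),q[:,1].reshape(1,-1),cv2.INTER_LINEAR)[0]
    v=np.convolve(v,np.ones(3)/3,"same")
    d=np.abs(v[6:]-v[:-6]);d[:4]=0;d[-4:]=0;i=d.argmax();return y[i+3]*1e3,d[i],q[i]
for x in(-.08,-.07,.0): print("base far (90)",edge(x,.008,.075,.105))
for x in(.024,.057): print("bridge far (40)",edge(x,.074,.028,.052), "near (-40)",edge(x,.074,-.052,-.028))
for x in(-.045,-.04,-.035): print("roller far (80)",edge(x,.0675,.065,.095,True),"near (-80)",edge(x,.0675,-.095,-.065,True))
E
python3 meas.py
```

```text
base far (90) (np.float64(76.5), np.float64(0.0), array([281.1,  -4.1], dtype=float32))
base far (90) (np.float64(76.5), np.float64(0.0), array([294.5,  -4.1], dtype=float32))
base far (90) (np.float64(76.5), np.float64(0.0), array([388.9,  -3.9], dtype=float32))
bridge far (40) (np.float64(40.50000000000001), np.float64(135.5126953125), array([444.2,  26.9], dtype=float32)) near (-40) (np.float64(-38.999999999999986), np.float64(133.24641927083331), array([433.5, 160.7], dtype=float32))
bridge far (40) (np.float64(41.00000000000001), np.float64(133.62434895833334), array([499.2,  25.6], dtype=float32)) near (-40) (np.float64(-38.999999999999986), np.float64(118.06087239583334), array([483.8, 160.6], dtype=float32))
roller far (80) (np.float64(66.5), np.float64(0.0), array([330.7, -18.1], dtype=float32)) near (-80) (np.float64(-78.49999999999999), np.float64(28.10221354166667), array([328.3, 217.2], dtype=float32))
roller far (80) (np.float64(66.5), np.float64(0.0), array([338.9, -18.1], dtype=float32)) near (-80) (np.float64(-69.49999999999997), np.float64(24.089518229166664), array([335.6, 204.5], dtype=float32))
roller far (80) (np.float64(66.5), np.float64(0.0), array([347.2, -18.1], dtype=float32)) near (-80) (np.float64(-69.49999999999997), np.float64(33.803385416666664), array([342.8, 204.6], dtype=float32))
```

Run:
```python
from h import *
import numpy as np
im=cv2.imread("pics/m1.png")[...,::-1].astype(int);c=env.get_calibration("wrist")
t=np.array([.5195,.2970]);r=np.radians(11.4);R=np.array([[np.cos(r),-np.sin(r)],[np.sin(r),np.cos(r)]])
y=np.arange(-.1,-.06,.001)
for x in(-.046,-.04):
    q=proj(c,np.c_[np.c_[np.full_like(y,x),y]@R.T+t,np.full_like(y,.0675)]).round().astype(int)
    print([(round(a*1e3),*im[v,u]) for a,(u,v) in zip(y,q)])
```

```text
[(-100, np.int64(33), np.int64(28), np.int64(27)), (-99, np.int64(83), np.int64(80), np.int64(74)), (-98, np.int64(97), np.int64(92), np.int64(84)), (-97, np.int64(89), np.int64(82), np.int64(76)), (-96, np.int64(171), np.int64(163), np.int64(147)), (-95, np.int64(178), np.int64(172), np.int64(157)), (-94, np.int64(176), np.int64(169), np.int64(152)), (-93, np.int64(175), np.int64(168), np.int64(152)), (-92, np.int64(175), np.int64(171), np.int64(152)), (-91, np.int64(174), np.int64(168), np.int64(150)), (-90, np.int64(174), np.int64(167), np.int64(152)), (-89, np.int64(174), np.int64(168), np.int64(154)), (-88, np.int64(169), np.int64(160), np.int64(144)), (-87, np.int64(172), np.int64(166), np.int64(151)), (-86, np.int64(171), np.int64(167), np.int64(148)), (-85, np.int64(173), np.int64(163), np.int64(151)), (-84, np.int64(173), np.int64(167), np.int64(151)), (-83, np.int64(82), np.int64(67), np.int64(57)), (-82, np.int64(47), np.int64(27), np.int64(4)), (-81, np.int64(51), np.int64(32), np.int64(6)), (-80, np.int64(49), np.int64(32), np.int64(18)), (-79, np.int64(53), np.int64(34)
[... 2307 characters left out ...]
nt64(33)), (-73, np.int64(51), np.int64(28), np.int64(16)), (-72, np.int64(54), np.int64(31), np.int64(17)), (-71, np.int64(49), np.int64(29), np.int64(12)), (-70, np.int64(85), np.int64(63), np.int64(33)), (-69, np.int64(107), np.int64(83), np.int64(48)), (-68, np.int64(108), np.int64(84), np.int64(44)), (-67, np.int64(109), np.int64(84), np.int64(48)), (-66, np.int64(108), np.int64(88), np.int64(43)), (-65, np.int64(77), np.int64(52), np.int64(30)), (-64, np.int64(52), np.int64(32), np.int64(15)), (-63, np.int64(53), np.int64(33), np.int64(17)), (-62, np.int64(48), np.int64(25), np.int64(4)), (-61, np.int64(97), np.int64(73), np.int64(38)), (-60, np.int64(105), np.int64(81), np.int64(47))]
```

Confirmed numerically: the roller's near end is at −84 mm in the stand frame, so it is 4 mm off, and there is about 8 mm of clearance to figure c. Lowering the closed fingers into the gap.

```bash
python3 -m jog '[[[-0.004,0.0044,0],0,0],[[-0.004,0.0044,-0.03],0,0],[[-0.004,0.0044,-0.07],0,0],[[-0.004,0.0044,-0.1],0,0],[[-0.004,0.0044,-0.1],0,0]]'; python3 -m jog '[[[0,0,0],0,0]]'
```

```text
time_s: 16.28
tool_pos: [0.4825, 0.1929, 0.2092]
tcp_rot: [-0.002, 0.632, 0.775, -0.002]
ft_force: [0.0, -0.5, 0.5]
finger_gap: 0.003
finger_force: 0.0
time_s: 16.37
tool_pos: [0.4839, 0.1931, 0.2116]
tcp_rot: [-0.001, 0.632, 0.775, -0.001]
ft_force: [-0.1, 0.2, 1.2]
finger_gap: 0.002
finger_force: 0.0
```

```bash
python3 -m jog '[[[0.001,0.001,-0.03],0,0],[[0.001,0.001,-0.06],0,0],[[0.001,0.001,-0.09],0,0],[[0.001,0.001,-0.12],0,0],[[0.001,0.001,-0.15],0,0]]'; python3 -m jog '[[[0,0,0],0,0],[[0,0,0],0,0]]'
```

```text
time_s: 16.78
tool_pos: [0.4858, 0.1937, 0.138]
tcp_rot: [0.001, 0.633, 0.774, 0.001]
ft_force: [0.7, -0.7, -0.6]
finger_gap: 0.004
finger_force: 0.0
time_s: 16.95
tool_pos: [0.4851, 0.1934, 0.1377]
tcp_rot: [0.0, 0.633, 0.774, 0.0]
ft_force: [-0.3, -0.0, 0.7]
finger_gap: 0.002
finger_force: 0.0
```

```bash
python3 -m jog '[[[-0.001,0.005,0],0,0],[[-0.002,0.009,0],0,0],[[-0.002,0.012,0],0,0],[[-0.003,0.015,0],0,0]]'; python3 -m jog '[[[0,0,0],0,0],[[0,0,0],0,0]]'
```

```text
time_s: 17.28
tool_pos: [0.4841, 0.2003, 0.1385]
tcp_rot: [0.002, 0.632, 0.775, 0.001]
ft_force: [1.5, -5.2, 3.9]
finger_gap: 0.005
finger_force: 2.6
time_s: 17.45
tool_pos: [0.4839, 0.2004, 0.1381]
tcp_rot: [0.001, 0.633, 0.775, 0.001]
ft_force: [1.2, -4.2, 4.0]
finger_gap: 0.003
finger_force: 2.2
```

```bash
python3 -m jog '[[[0.001,-0.006,0],0,0],[[0.001,-0.008,0],0,0],[[0.001,-0.008,0.04],0,0],[[0.001,-0.008,0.1],0,0],[[0.001,-0.008,0.18],0,0]]'; python3 -m jog '[[[0,0,0.07],0,0.3],[[0,0,0.07],0,0.5],[[0,0,0.07],0,0.5],[[0,0,0.07],0,0.5]]'; python3 meas.py
cat > prof.py <<'E'
from h import *
im=cv2.imread("pics/m1.png")[...,::-1].astype(int);c=env.get_calibration("wrist")
t=np.array([.5195,.2970]);r=np.radians(11.4);R=np.array([[np.cos(r),-np.sin(r)],[np.sin(r),np.cos(r)]])
y=np.arange(-.09,-.066,.001)
for x in(-.046,-.04):
    q=proj(c,np.c_[np.c_[np.full_like(y,x),y]@R.T+t,np.full_like(y,.0675)]).round().astype(int)
    print([(round(a*1e3),int(im[v,u,0])) for a,(u,v) in zip(y,q)])
E
python3 prof.py
```

```text
time_s: 17.87
tool_pos: [0.4813, 0.1965, 0.2253]
tcp_rot: [-0.003, 0.633, 0.774, -0.003]
ft_force: [0.8, 0.1, -0.4]
finger_gap: 0.001
finger_force: 0.0
time_s: 18.2
tool_pos: [0.4827, 0.1967, 0.2613]
tcp_rot: [-0.001, 0.633, 0.774, -0.001]
ft_force: [0.3, 0.1, 0.0]
finger_gap: 0.253
finger_force: 0.0
base far (90) (np.float64(78.5), np.float64(60.482421875), array([287. ,   1.3], dtype=float32))
base far (90) (np.float64(78.5), np.float64(28.812825520833332), array([300.5,   1.4], dtype=float32))
base far (90) (np.float64(78.5), np.float64(63.93749999999999), array([394.9,   1.2], dtype=float32))
bridge far (40) (np.float64(40.50000000000001), np.float64(143.6171875), array([451.2,  36.8], dtype=float32)) near (-40) (np.float64(-38.999999999999986), np.float64(147.31640625), array([440.1, 169.8], dtype=float32))
bridge far (40) (np.float64(40.50000000000001), np.float64(91.80729166666666), array([506.2,  36.3], dtype=float32)) near (-40) (np.float64(-38.999999999999986), np.float64(104.94466145833333), array([490.5, 169.7], dtype=float32))
roller far (80) (np.float64(66.5), np.float6
[... 423 characters left out ...]
 -7.9], dtype=float32)) near (-80) (np.float64(-68.99999999999997), np.float64(32.87825520833333), array([349. , 212.5], dtype=float32))
[(-90, 187), (-89, 186), (-88, 184), (-87, 183), (-86, 182), (-85, 180), (-84, 181), (-83, 182), (-82, 186), (-81, 176), (-80, 207), (-79, 156), (-78, 71), (-77, 57), (-76, 54), (-75, 49), (-74, 124), (-73, 124), (-72, 127), (-71, 126), (-70, 130), (-69, 54), (-68, 54), (-67, 54)]
[(-90, 184), (-89, 180), (-88, 181), (-87, 183), (-86, 183), (-85, 180), (-84, 184), (-83, 180), (-82, 180), (-81, 180), (-80, 204), (-79, 154), (-78, 68), (-77, 53), (-76, 48), (-75, 50), (-74, 116), (-73, 116), (-72, 116), (-71, 119), (-70, 115), (-69, 52), (-68, 53), (-67, 53)]
```

The roller end is now at about −79.5 mm (ideal −80), so it is centred. Back over the key for the regrasp.

```bash
python3 -m jog '[[[0.148,0.218,0],0,0.5],[[0.148,0.218,0],0,0.5],[[0.148,0.218,0],0,0.5],[[0.148,0.218,0],0,0.5],[[0.148,0.218,0],0,0.5]]'; python3 -m jog '[[[0,0,0],0,0.5],[[0,0,0],0,0.5],[[0,0,0],0,0.5]]'
```

```text
time_s: 18.67
tool_pos: [0.5579, 0.3073, 0.259]
tcp_rot: [-0.001, 0.632, 0.775, -0.002]
ft_force: [-0.2, 0.1, -0.4]
finger_gap: 0.5
finger_force: 0.0
time_s: 18.92
tool_pos: [0.5565, 0.3042, 0.2619]
tcp_rot: [-0.0, 0.633, 0.774, -0.001]
ft_force: [-0.1, -0.1, 0.1]
finger_gap: 0.501
finger_force: 0.0
```

```bash
python3 -m jog '[[[0.002,0.003,-0.04],0,0.5],[[0.002,0.003,-0.08],0,0.5],[[0.002,0.003,-0.12],0,0.5],[[0.002,0.003,-0.155],0,0.5],[[0.002,0.003,-0.155],0,0.5]]' 10; python3 -m jog '[[[0,0,0],0,0],[[0,0,0],0,0],[[0,0,0],0,0],[[0,0,0],0,0],[[0,0,0],0,0]]' 10; python3 -m jog '[[[0,0,0],0,0],[[0,0,0],0,0]]' 40
```

```text
time_s: 19.33
tool_pos: [0.556, 0.305, 0.1816]
tcp_rot: [-0.002, 0.633, 0.774, -0.003]
ft_force: [-0.6, -0.4, -0.2]
finger_gap: 0.5
finger_force: 0.0
time_s: 19.75
tool_pos: [0.5586, 0.3071, 0.1861]
tcp_rot: [0.0, 0.633, 0.774, 0.001]
ft_force: [-1.6, -1.2, 3.2]
finger_gap: 0.213
finger_force: 10.0
time_s: 19.92
tool_pos: [0.5587, 0.3071, 0.186]
tcp_rot: [0.0, 0.633, 0.774, 0.0]
ft_force: [-1.8, -0.5, 6.2]
finger_gap: 0.212
finger_force: 40.0
```

```bash
python3 -m jog '[[[0,-0.001,0.003],0,0],[[0,-0.001,0.005],0,0],[[0,-0.001,0.005],0,0]]'; python3 -m jog '[[[0,0,0],0.06,0],[[0,0,0],0.12,0],[[0,0,0],0.18,0],[[0,0,0],0.24,0],[[0,0,0],0.28,0]]'
```

```text
time_s: 20.17
tool_pos: [0.5586, 0.3066, 0.1871]
tcp_rot: [0.0, 0.633, 0.774, 0.0]
ft_force: [-0.5, 0.3, -1.5]
finger_gap: 0.207
finger_force: 40.0
time_s: 20.58
tool_pos: [0.5585, 0.3066, 0.1866]
tcp_rot: [-0.0, 0.379, 0.925, -0.0]
ft_force: [0.2, 0.2, -0.8]
finger_gap: 0.208
finger_force: 40.0
```

```bash
python3 -m jog '[[[0,0,0],0.06,0],[[0,0,0],0.12,0],[[0,0,0],0.18,0],[[0,0,0],0.24,0],[[0,0,0],0.28,0]]'; python3 -m jog '[[[0,0,0],0.06,0],[[0,0,0],0.12,0],[[0,0,0],0.17,0],[[0,0,0],0.187,0],[[0,0,0],0.187,0]]'; python3 -m jog '[[[0,0,0],0,0],[[0,0,0],0,0]]'
```

```text
time_s: 21.0
tool_pos: [0.5585, 0.3065, 0.1866]
tcp_rot: [-0.0, 0.096, 0.995, -0.0]
ft_force: [-0.6, -0.6, -1.6]
finger_gap: 0.207
finger_force: 40.0
time_s: 21.42
tool_pos: [0.5585, 0.3065, 0.1867]
tcp_rot: [-0.0, -0.097, 0.995, -0.0]
ft_force: [0.3, -0.0, -1.8]
finger_gap: 0.208
finger_force: 40.0
time_s: 21.58
tool_pos: [0.5585, 0.3066, 0.1869]
tcp_rot: [-0.0, -0.097, 0.995, -0.0]
ft_force: [1.2, -0.3, -1.6]
finger_gap: 0.212
finger_force: 40.0
```

```bash
python3 -m jog '[[[0,0,-0.002],0.002,0],[[0,0,-0.003],0.002,0],[[0,0,-0.003],0.002,0]]'; python3 -m jog '[[[0,0,-0.001],0,0],[[0,0,-0.001],0,0]]'
```

```text
time_s: 21.83
tool_pos: [0.5587, 0.3066, 0.1861]
tcp_rot: [0.0, -0.099, 0.995, 0.0]
ft_force: [0.4, 0.3, 0.6]
finger_gap: 0.21
finger_force: 40.0
time_s: 22.0
tool_pos: [0.5587, 0.3066, 0.1861]
tcp_rot: [0.0, -0.099, 0.995, 0.0]
ft_force: [-0.2, -1.3, 5.1]
finger_gap: 0.209
finger_force: 40.0
```

Resting on the bridge. Release and withdraw straight up, then check numerically.

```bash
python3 -m jog '[[[0,0,0],0,0.5],[[0,0,0],0,0.5],[[0,0,0],0,0.5],[[0,0,0.04],0,0.5],[[0,0,0.1],0,0.5]]'; python3 -m jog '[[[0,0,0.08],0,0.6],[[0,0,0.16],0,0.6],[[0.1,0,0.2],0,0.6],[[0.16,0,0.2],0,0.6],[[0.16,0,0.2],0,0.6]]'; python3 -m jog '[[[0,0,0],0,0.6],[[0,0,0],0,0.6],[[0,0,0],0,0.6]]'
python3 - <<'E'
from h import *
np.set_printoptions(precision=1,suppress=True)
im=env.read_camera("wrist");c=env.get_calibration("wrist");cv2.imwrite("pics/m2.png",im[...,::-1])
t=np.array([.5195,.2978]);r=np.radians(11.4);R=np.array([[np.cos(r),-np.sin(r)],[np.sin(r),np.cos(r)]])
g=im.astype(np.float32)
def prof(P,Q,z,n):
    s=np.linspace(0,1,n)[:,None];L=np.array(P)*(1-s)+np.array(Q)*s
    q=proj(c,np.c_[L@R.T+t,np.full(n,z)]).astype(np.float32)
    v=np.array([cv2.remap(np.ascontiguousarray(g[...,k]),q[:,:1],q[:,1:],cv2.INTER_LINEAR,borderValue=-1)[:,0] for k in(0,2)]).T
    return [(round(1e3*l[i]),int(a),int(b)) for l,(a,b) in zip(L,v)]
i=0;print("bar along x, expect -35",prof((-.048,0),(-.022,0),.082,27))
i=1;print("bar across, expect +-9 at x=0",prof((0,-.016),(0,.016),.082,33))
print("bar across at x=-.025",prof((-.025,-.016),(-.025,.016),.082,33))
print("roller ends",prof((-.04,-.086),(-.04,-.074),.068,13),prof((-.04,.074),(-.04,.086),.068,13))
E
```

```text
time_s: 22.42
tool_pos: [0.5569, 0.3058, 0.2321]
tcp_rot: [-0.004, -0.099, 0.995, -0.001]
ft_force: [0.2, 0.5, 0.3]
finger_gap: 0.491
finger_force: 0.0
time_s: 22.83
tool_pos: [0.6456, 0.3062, 0.3356]
tcp_rot: [0.005, -0.098, 0.995, 0.0]
ft_force: [0.4, -0.2, 0.3]
finger_gap: 0.603
finger_force: 0.0
time_s: 23.08
tool_pos: [0.6373, 0.3066, 0.3344]
tcp_rot: [-0.001, -0.099, 0.995, -0.0]
ft_force: [0.1, -0.8, 0.1]
finger_gap: 0.598
finger_force: 0.0
bar along x, expect -35 [(-48, 68, 14), (-47, 71, 16), (-46, 74, 18), (-45, 74, 15), (-44, 78, 18), (-43, 81, 21), (-42, 84, 23), (-41, 86, 26), (-40, 93, 28), (-39, 93, 29), (-38, 92, 31), (-37, 97, 30), (-36, 96, 30), (-35, 97, 31), (-34, 94, 31), (-33, 51, 21), (-32, 126, 137), (-31, 177, 180), (-30, 186, 184), (-29, 186, 184), (-28, 182, 180), (-27, 184, 182), (-26, 185, 182), (-25, 183, 180), (-24, 184, 181), (-23, 186, 185), (-22, 183, 181)]
bar across, expect +-9 at x=0 [(-16, 40, 46), (-15, 46, 50), (-14, 46, 48), (-13, 45, 52), (-12, 46, 50), (-11, 47, 50), (-10, 48, 53), (-9, 47, 50), (-8, 82, 87), (-7, 169, 180), (-6, 189, 185), 
[... 560 characters left out ...]
, 182), (-2, 189, 183), (-1, 186, 183), (0, 183, 180), (1, 180, 181), (2, 181, 181), (3, 182, 182), (4, 182, 183), (5, 178, 183), (6, 180, 185), (7, 183, 181), (8, 149, 154), (9, 69, 72), (10, 39, 13), (11, 86, 34), (12, 87, 37), (13, 89, 39), (14, 88, 38), (15, 63, 26), (16, 39, 7)]
roller ends [(-86, 156, 134), (-85, 158, 139), (-84, 153, 132), (-83, 153, 132), (-82, 152, 133), (-81, 153, 133), (-80, 152, 127), (-79, 111, 71), (-78, 80, 24), (-77, 83, 23), (-76, 87, 29), (-75, 129, 53), (-74, 151, 66)] [(74, 102, 45), (75, 102, 44), (76, 97, 41), (77, 59, 19), (78, 47, 15), (79, 50, 18), (80, 51, 16), (81, 100, 82), (82, 105, 90), (83, 102, 88), (84, 105, 92), (85, 108, 93), (86, 105, 91)]
```

All checks agree: bar along stand x at its proper height, over the roller; roller ends at −79 and +81 mm. Handing in.

```bash
python3 -c "
from workcell import env
print(env.close_job())"
```

```text
the job is handed in; nothing more can be done
None
```

The job is handed in at about 23 s: by my measurements the roller is seated and centred within about 1 mm, long neck in the narrow cheek (no turn needed); the key is locked a quarter turn with its bar above the roller, and I steered clear of the figures but did not re-measure them; I viewed 12 pictures, two over the limit of 10.

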